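# Open the battery compartment of a test meter

### The job

The portable test meter lies face down on the bench and its cells are due for a change. With the fingertips press the snap tab of the battery cover in, and while it is down push the cover along its channel, away from the tab's end, until the whole cover with its tab is clear of the battery opening. Only push it: leave the cover lying flat on the meter's back, not lifted and not pushed off, and leave the other things on the bench alone.

Things in the scene. Friction and masses are not known exactly. Their poses are not given: they have to be found in the camera images.
- meter: Test meter lying face down, firm on the bench: dark grey case 240 (x) x 112 (y) x 48 mm. Origin: centre of its underside, on the bench; x points along it, the way the cover slides off; z up. Its back has a channel along x, 80 mm wide, between 16 mm wide side rims (tops 48 mm above the bench). Channel floor 36 mm above the bench, plain and open from the battery opening to the +x end.
- bay (a point): Centre of the battery opening in the channel floor, at that floor's level: 60 (x) x 60 (y) mm, cells 4 mm or more below the floor. At the seat each side rim has a lip overhanging the channel by 7 mm (66 mm between the lips), underside 8 mm above the floor, from 68 mm behind to 25 mm ahead of this point along x: they hold the cover down until it has slid past.
- bay_edge (a point): Middle of the far (+x) edge of the battery opening, on the channel floor; the plain floor runs 127 mm on from here to the end of the meter.
- cover: Mid-grey loose battery cover, about 70 g: flange 70 (x) x 77 (y) x 6.5 mm, panel top 12 mm above the channel floor. Origin: middle of its rear edge (tab side), underside; it reaches from x = 0 to +70 mm. Seated: at x -72, y 0, z 36 mm of the meter, same axes. Tab down, 1 to 5 N slides it to +x; it clears the opening after 91 mm, tab included; its front edge reaches the meter's end after 122 mm.
- ridge (a point): Middle of the top edge of the upright rear wall of the thumb ridge along the cover's rear edge: 56 mm wide (y), 7 mm thick, top 52 mm above the bench (16 above the channel floor). This wall faces the tab and is what the finger pushes on.
- tab_top (a point): Centre of the top of the snap tab's ribbed thumb pad, sticking out behind the cover's rear edge (to -x): 23 (x) x 56 (y) mm, front edge at the ridge wall. Top 46 mm above the bench when up, 41 when in. Part of the cover, travels with it. Behind it the floor is open for 17 mm up to a rim 4 mm high. Two side ears of the tab stand in notches of the lips and lock the cover.
- tab (a joint): Snap tab: 0 = up (locked), grows as it is pressed straight down, 0.005 m = fully in. A spring holds it up: about 2.5 N to start, 5 N fully in. From 0.004 m the cover can slide; after about 8 mm of sliding the lips keep the tab down by themselves, and it springs up again once past them (after about 85 mm).
- tab_tail (a point): Rearmost point of the tab (middle, at the level of the cover's underside), 26 mm behind the cover's rear edge: the last part of the cover to clear the opening.
- spool: Standing spool of solder wire, 60 mm diameter, 40 mm high, beside the meter; leave alone. Origin under its centre.
- flux: Small amber glass flux jar with metal cap, 48 mm diameter, 36 mm high, beside the meter; leave alone. Origin under its centre.
- cells: Black tray 70 x 68 mm with four fresh cells, 18 mm high, beside the meter; leave alone. Origin under its centre.
- cutters: Small side cutters lying flat, about 140 mm long, 14 mm high, beside the meter; leave alone. Origin under the middle.
Mind the look-alikes: they are no part of the job. There is more than one size of the cover; the one meant has the size given above.

How it is judged:
By the outcome, as a careful person would: the job done as asked, in the order asked, and still so for the second after the job is handed in, with the robot touching nothing.
It also fails if it takes over 35 s, if anything falls off the work surface, if the arm or the gripper's body presses on something with over 40 N, if the wrist force passes 120 N, or if a joint passes its speed limit or range.

### The arm

A 7-joint arm with a two-finger parallel gripper is mounted at the origin on the work surface. World frame = base frame: x ahead of the robot, y to its left, z up, the work surface at z = 0. Lengths are in mm, angles in rad, forces in N, time in s.
With the tool pointing down it reaches from about 425 to 1025 mm from the base axis. Payload 9.4 kg.
Tool frame: the origin (TCP) lies on the centre line of the jaws, within the pads' length; the fingertips stand 19 mm ahead of it and the grasp point (between the pads) is the TCP; z points along the fingers, x is the direction in which the jaws open and shut, and the axes are right-handed (so a half turn about z gives the same grasp; the last joint's range is limited). The gripper opens to 93 mm and grips with 3 to 60 N. Pads are 15 mm wide; open, the fingers measure 128 mm over their backs; the gripper's body (75 mm by 188 mm) begins 65 mm behind the grasp point.
Start: joints at [-1.377, 0.599, -0.003, 1.599, 0.002, 0.943, -0.08], TCP at [193.943, 698.577, 237.618] pointing down, gripper open.
Joint ranges: [-2.57, 2.57], [-0.35, 1.97], [-1.29, 1.29], [0.11, 2.56], [-1.05, 4.19], [0.11, 1.86], [-2.63, 2.63]. Speed limits (rad/s): [2.22, 2.22, 3.01, 3.01, 3.14, 3.14, 3.14].

### API

Orientations are given as [roll, pitch, yaw] about the fixed x, y, z axes, in that order (R = Rz(yaw) Ry(pitch) Rx(roll)).
In Python, from cell import status, optics, job_done gives the robot as it stands. The module is installed in compiled form; this text tells all that it offers.
- The arm moves only by the shell command python3 -m pendant 'ROWS' [FORCE]. ROWS is a JSON object of lists of equal length, an entry for each row: "delta_rot": the turn, a rotation vector about the tool's x, y, z in degrees, a list of three; "delta_pos": the shift along the tool's x, y, z in cm, a list of three; "claw": the opening, from 0 (shut) to 1 (fully open). A call has 1 to 20 rows; each row shifts and turns the commanded pose from where the row before left it, along the tool's axes as they then stand; what a row does not reach is not made up. A row lasts 1/12 s, in which the tool goes at most 41.7 mm and 7.16 degrees, less where a joint would pass 70% of its speed; a pose out of reach is approached as far as the arm can. A call with a gripper value outside its range is refused whole. The fingers move at their own pace and stop on an object; FORCE is the grip in N (left out, the last holds). Time passes only in rows, so rows that do not move let the fingers close. It gives the time, the measured TCP pose, the force and the opening at its end, in the units of the state.
- status.sense(): the state, without advancing time (a new reading comes with each control period).
- optics.get_image(name): name is "scene" or "top" or "wrist"; returns the picture (384x512x3 uint8, red, green, blue); there is no depth.
- optics.calibration(name): a dict with "K" (3x3 intrinsics, pixels), "k1" (the pictures are not rectified: a ray, as slopes to the right and down, at radius r is drawn at 1 + k1 r^2 times it, then the intrinsics apply), "origin" and "attitude" of the camera in the world. Camera axes: x right, y down, z forward; pixel columns grow to the right and rows downward; lengths in mm; the calibration is good to about 2 mm. A picture is of the moment at which its call begins: read the wrist's pose just before it. calibration takes no time and is no camera call; for the wrist camera it gives the pose at the moment of the call.
- job_done(): hands the job in, once; it reports no verdict.
The state is a dict: "time_s": time; "joint_pos": joint angles; "joint_vel": joint speeds; "effort": joint torques, N m; "position": TCP position; "ee_rot": TCP orientation; "contact_force": force on the tool from outside, world axes, zero at the start; "ft_torque": the same for the moment, N m; "finger_gap": opening from 0.0 (shut) to 1.0 (fully open).
Only numpy, scipy, OpenCV 4.12 (cv2) and the standard library are available. Lean on these libraries where they do the work, as an engineer would, in place of code of your own. Each camera call takes 0.05 s, during which the arm holds its last target.

## Working session

There is one attempt and no reset: what is moved stays moved. The work goes in short steps, Python scripts to look and compute and a shell command to move; the robot and the scene stay as the last step left them, time stands still between calls to the robot, and variables do not carry over. Pictures are saved under pics/ and viewed, and the job is handed in when it is done.

```bash
mkdir -p pics
cat > h.py <<'E'
import numpy as np,cv2
from cell import status,optics
def cal(n):
    c=optics.calibration(n); return c
if __name__=="__main__":
    pass
E
python3 - <<'E'
import cv2,json
from cell import status,optics
print(status.sense())
for n in ("scene","top","wrist"):
    print(n,optics.calibration(n))
    cv2.imwrite(f"pics/{n}0.png",optics.get_image(n)[:,:,::-1])
E
```

```text
{'time_s': 0.0, 'joint_pos': array([-1.37667238,  0.60013225, -0.00254029,  1.60009429,  0.00180517,
        0.94294579, -0.07980071]), 'joint_vel': array([-7.50501252e-04,  7.63175017e-04,  6.97488819e-05,  3.29362695e-04,
       -1.46740546e-04, -4.52039933e-04,  1.22714132e-03]), 'effort': array([ 2.61264931e-04, -7.65054059e+01,  1.49654802e+00, -2.52363950e+01,
       -5.25955902e-02,  1.67433667e-02,  1.36252092e-04]), 'position': array([193.85172984, 698.12956731, 236.76757608]), 'ee_rot': array([3.14144238e+00, 1.57043947e-03, 1.30003061e+00]), 'contact_force': array([-0.15728088, -0.49672514,  0.28390082]), 'ft_torque': array([ 0.02557581, -0.01720111,  0.02195546]), 'finger_gap': 0.9997766527148405}
scene {'K': array([[388.33610879,   0.        , 251.52942332],
       [  0.        , 388.33610879, 183.57022806],
       [  0.        ,   0.        ,   1.        ]]), 'k1': -0.13108243247540302, 'origin': array([1009.88269453,  369.33273782,  583.9394813 ]), 'attitude': array([-2.26685385e+00, -1.23854317e-03,  2.20937044e+00])}
top {'K': array([[354.1178337 ,   0.        , 253.17789977],
       [  0.        , 354.1178337 , 187.08376426],
       [  0.        ,   0.        ,   1.        ]]), 'k1': 7.791877271014878e-05, 'origin': array([474.69374229,  18.49733853, 807.7452618 ]), 'attitude': array([-3.02538111,  0.01981163, -1.54610385])}
wrist {'K': array([[273.63737652,   0.        , 255.19117797],
       [  0.        , 273.63737652, 192.70702263],
       [  0.        ,   0.        ,   1.        ]]), 'k1': -0.02184547126210369, 'origin': array([120.64553072, 718.9932744 , 383.50763483]), 'attitude': array([2.86588564e+00, 9.50663120e-04, 1.30036785e+00])}
```

View pics/scene0.png

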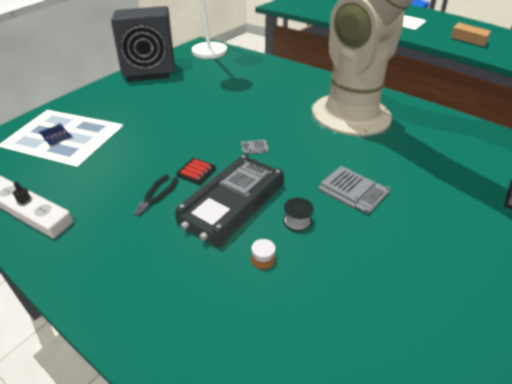

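View pics/top0.png

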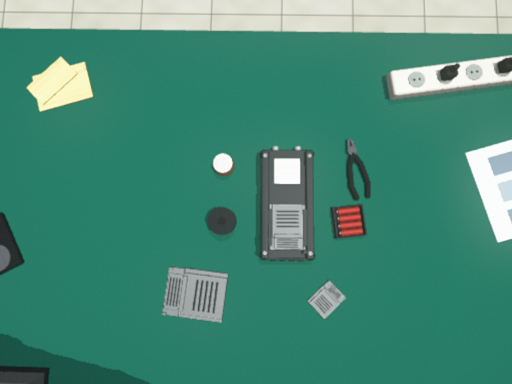

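View pics/wrist0.png

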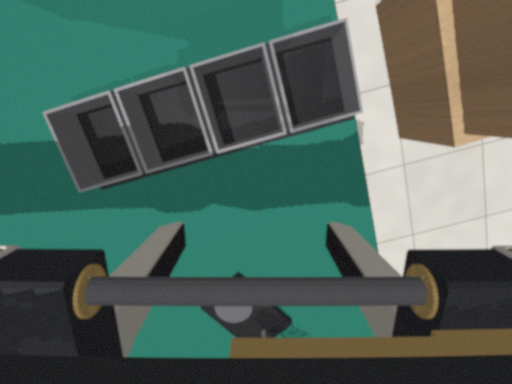

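```bash
cat > h.py <<'E'
import numpy as np,cv2
from scipy.spatial.transform import Rotation as Ro
from cell import status,optics
def ray(c,px):
    u=cv2.undistortPoints(np.array([[px]],float),c['K'],np.array([c['k1'],0,0,0.]))[0,0]
    d=Ro.from_euler('xyz',c['attitude']).apply([u[0],u[1],1]); return np.array(c['origin']),d
def onplane(c,px,z):
    o,d=ray(c,px); return o+d*(z-o[2])/d[2]
def proj(c,P):
    p=Ro.from_euler('xyz',c['attitude']).inv().apply(np.atleast_2d(P)-c['origin'])
    return cv2.projectPoints(p.reshape(-1,1,3),np.zeros(3),np.zeros(3),c['K'],np.array([c['k1'],0,0,0.]))[0].reshape(-1,2)
def tri(rs):
    A=0;b=0
    for o,d in rs:
        d=d/np.linalg.norm(d);M=np.eye(3)-np.outer(d,d);A=A+M;b=b+M@o
    X=np.linalg.solve(A,b)
    return X,[np.linalg.norm(np.cross(X-o,d/np.linalg.norm(d))) for o,d in rs]
E
python3 - <<'E'
from h import *
t=cv2.imread("pics/top0.png");s=cv2.imread("pics/scene0.png")
a=cv2.resize(t[140:270,250:325],None,fx=4.5,fy=4.5,interpolation=cv2.INTER_CUBIC)
b=cv2.resize(s[150:250,170:295],None,fx=3.5,fy=3.5,interpolation=cv2.INTER_CUBIC)
o=np.zeros((max(a.shape[0],b.shape[0]),a.shape[1]+b.shape[1],3),np.uint8)
o[:a.shape[0],:a.shape[1]]=a;o[:b.shape[0],a.shape[1]:]=b
print(o.shape);cv2.imwrite("pics/crop1.png",cv2.convertScaleAbs(o,alpha=1.6,beta=10))
c=optics.calibration("top")
for p in [(262,151),(313,151),(313,260),(262,260)]: print(onplane(c,p,48).round(1))
print('big',[onplane(c,p,6).round(0) for p in [(169,268),(227,271),(222,321),(163,315)]],'small',[onplane(c,p,6).round(0) for p in [(328,282),(346,297),(326,318),(309,301)]])
E
```

```text
(585, 776, 3)
[642.8  18.4  48. ]
[645.1 -92.7  48. ]
[411.5 -93.9  48. ]
[408.7  13.3  48. ]
big [array([382., 220.,   6.]), array([379.,  90.,   6.]), array([272.,  98.,   6.]), array([280., 228.,   6.])] small [array([ 361., -133.,    6.]), array([ 330., -172.,    6.]), array([ 285., -129.,    6.]), array([319., -92.,   6.])]
```

View pics/crop1.png

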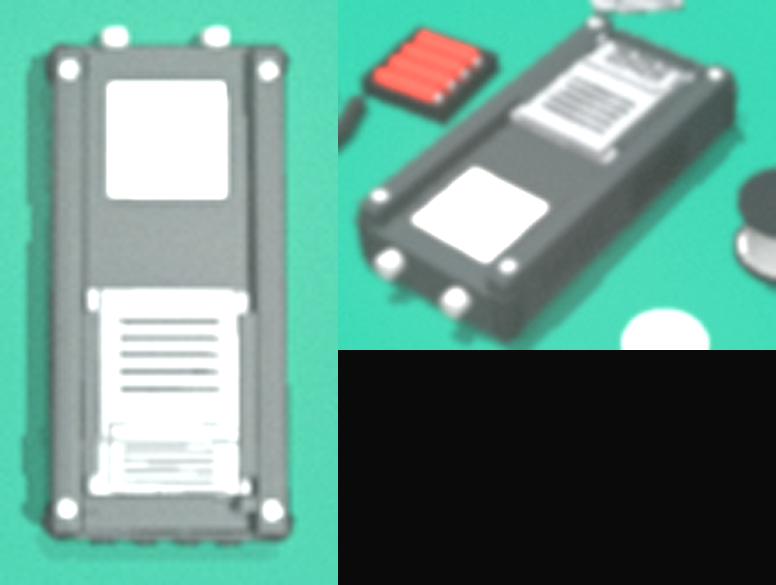

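The seated cover at top pixel (287,227), in the meter's channel, fits the description: measured about 77 mm wide, sitting between the rims. The look-alikes are the large one at (195,294), about 130 x 105 mm, and the small one at (327,299), about 50 mm; both lie loose on the bench. The crop confirms it: the tab end faces the robot, and the cover slides to world +x. I'll move to a spot where the wrist camera can see it.

```bash
python3 -m pendant '{"delta_pos":[[-2.85,2.58,0.2],[-2.85,2.58,0.2],[-2.85,2.58,0.2],[-2.85,2.58,0.2],[-2.85,2.58,0.2],[-2.85,2.58,0.2],[-2.85,2.58,0.2],[-2.85,2.58,0.2],[-2.85,2.58,0.2],[-2.85,2.58,0.2],[-2.85,2.58,0.2],[-2.85,2.58,0.2],[-2.85,2.58,0.2],[-2.85,2.58,0.2],[-2.85,2.58,0.2],[-2.85,2.58,0.2],[0,0,0],[0,0,0],[0,0,0]],"delta_rot":[[0,0,0],[0,0,0],[0,0,0],[0,0,0],[0,0,0],[0,0,0],[0,0,0],[0,0,0],[0,0,0],[0,0,0],[0,0,0],[0,0,0],[0,0,0],[0,0,0],[0,0,0],[0,0,0],[0,0,-5.5],[0,0,-5.5],[0,0,-5.2]],"claw":[1,1,1,1,1,1,1,1,1,1,1,1,1,1,1,1,1,1,1]}'
```

```text
time_s: 1.73
position: [470.0, 147.8, 205.5]
ee_rot: [-3.141, 0.0, 1.585]
contact_force: [0.4, -0.4, 0.4]
finger_gap: 1.0
```

```bash
python3 -m pendant '{"delta_pos":[[-3.13,-0.5,0],[-3.13,-0.5,0],[-3.13,-0.5,0],[-3.13,-0.5,0],[-3.13,-0.5,0],[-3.13,-0.5,0],[0,0,0]],"delta_rot":[[0,0,0],[0,0,0],[0,0,0],[0,0,0],[0,0,0],[0,0,0],[0,0,0]],"claw":[1,1,1,1,1,1,1]}'
python3 - <<'E'
from h import *
import pickle
c=optics.calibration("wrist");im=optics.get_image("wrist")
pickle.dump(c,open("w1.pkl","wb"));cv2.imwrite("pics/w1.png",im[:,:,::-1]);print(c['origin'],c['attitude'],status.sense()['joint_pos'].round(2))
cv2.imwrite("pics/w1b.png",cv2.convertScaleAbs(cv2.resize(im[:,:,::-1],(780,585),interpolation=cv2.INTER_CUBIC),alpha=1.3))
E
```

```text
time_s: 2.32
position: [440.4, -44.9, 205.6]
ee_rot: [-3.14, 0.002, 1.576]
contact_force: [0.2, -0.3, 0.3]
finger_gap: 1.001
[364.56631364 -44.64368649 352.36151794] [2.86701026e+00 1.44765408e-03 1.57617203e+00] [ 0.01  0.32 -0.06  2.25  0.03  0.57  1.51]
```

View pics/w1b.png

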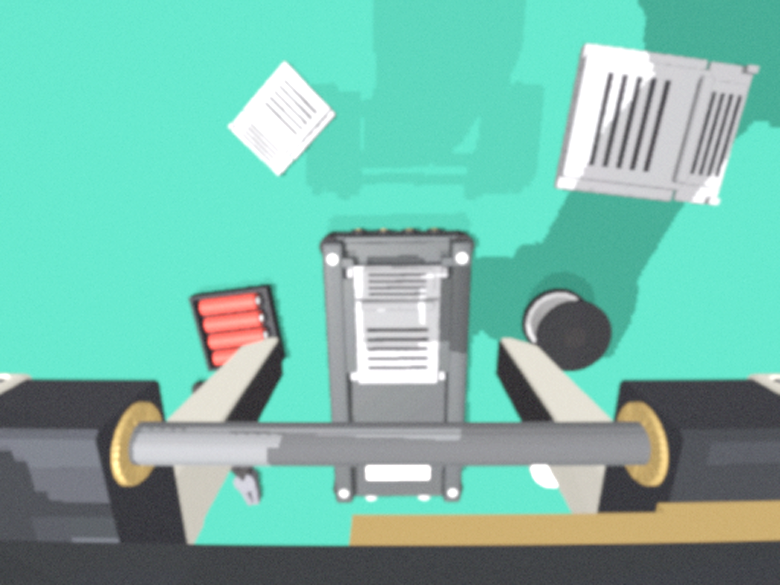

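Wrist view 1 (full-scale pixels): the cover spans rows 174–250 and columns 233–290, with the tab pad at its upper end around (261,186). The view is clear, so I'll go lower for a second view.

```bash
python3 -m pendant '{"delta_pos":[[0,0,2.8],[0,0,2.8],[0,0,2.4],[0,0,0]],"delta_rot":[[0,0,0],[0,0,0],[0,0,0],[0,0,0]],"claw":[1,1,1,1]}'
python3 - <<'E'
from h import *
import pickle
c=optics.calibration("wrist");im=optics.get_image("wrist")
pickle.dump(c,open("w2.pkl","wb"));cv2.imwrite("pics/w2.png",im[:,:,::-1]);print(c['origin'],c['attitude'])
def f(p,x0,x1,y0,y1):
    a=cv2.imread(p)[y0:y1,x0:x1]; s=min(390/a.shape[1],580/a.shape[0]);return cv2.resize(a,None,fx=s,fy=s,interpolation=cv2.INTER_CUBIC),s
a,s1=f("pics/w1.png",205,315,145,260);b,s2=f("pics/w2.png",185,335,130,270)
h=max(a.shape[0],b.shape[0]);o=np.zeros((h,a.shape[1]+b.shape[1]+5,3),np.uint8);o[:a.shape[0],:a.shape[1]]=a;o[:b.shape[0],a.shape[1]+5:]=b
print(s1,s2,o.shape);cv2.imwrite("pics/c2.png",o)
E
```

```text
time_s: 2.7
position: [440.8, -38.1, 122.6]
ee_rot: [-3.137, -0.0, 1.584]
contact_force: [-1.1, 0.2, -0.1]
finger_gap: 0.999
[365.49011771 -38.88347943 269.61516891] [ 2.87083324e+00 -1.03564188e-03  1.58469251e+00]
3.5454545454545454 2.6 (408, 785, 3)
```

View pics/c2.png

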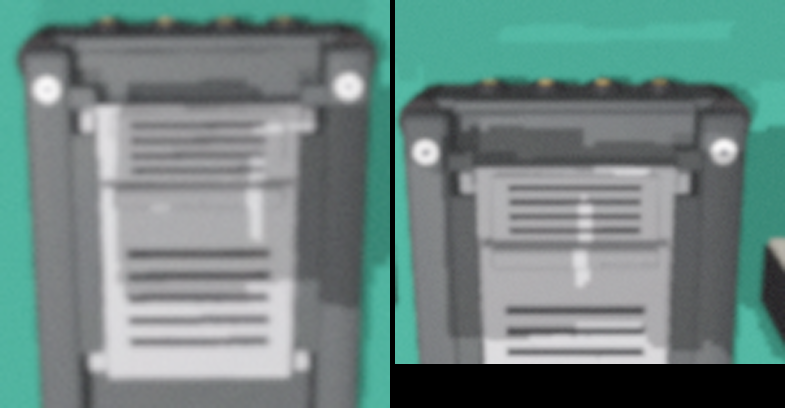

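View pics/w2.png

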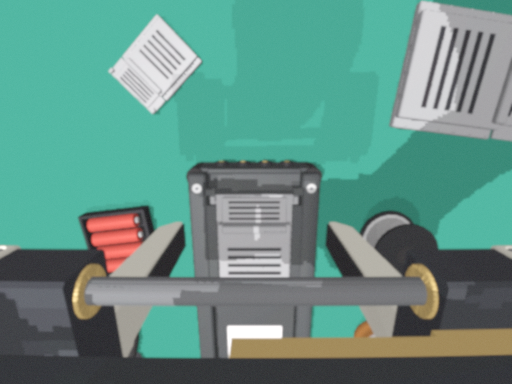

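Run:
```python
from h import *
import pickle
c1=pickle.load(open("w1.pkl","rb"));c2=pickle.load(open("w2.pkl","rb"));ct=optics.calibration("top")
P={'screwL(-y)':((218,170.1),(196.9,188.5),48),'screwR':((303.2,169.5),(311.5,188.1),48),'lineL':((234.1,196.9),(218.8,223.1),52),'lineR':((286.8,196.9),(289.6,223.5),52),'tabrearL':((232.4,174.6),(216.2,194.2),46),'tabrearR':((289.6,174.6),(293.1,194.6),46),'frontL':((235.3,251.1),None,48)}
for k,(a,b,z) in P.items():
    o=[onplane(c1,a,z).round(1)[:2]]
    if b: o+= [onplane(c2,b,z).round(1)[:2]]; X,e=tri([ray(c1,a),ray(c2,b)]); o+=['tri',X.round(1),np.round(e,1)]
    print(k,*o)
# top: screws in top crop scale 4.5 offset 250,140
for n,p in {'TL':(69,70),'TR':(269,70),'BL':(67,509),'BR':(272,511),'coverfrontL':(97,292),'line':(172,432),'tabrear':(172,492)}.items():
    print(n,onplane(ct,(p[0]/4.5+250,p[1]/4.5+140),48).round(1))
```

```text
screwL(-y) [424.  -86.8] [424.  -86.7] tri [424.2 -86.9  47.1] [0. 0.]
screwR [422.8   9.4] [422.4   9.3] tri [423.8  10.5  42.4] [0. 0.]
lineL [454.3 -68.8] [453.2 -68.4] tri [457.1 -69.6  42.4] [0.1 0.1]
lineR [454.   -8.4] [452.7  -8.1] tri [457.2  -6.8  41. ] [0.3 0.3]
tabrearL [429.5 -70.8] [429.3 -70.9] tri [429.7 -70.9  45.1] [0.1 0.1]
tabrearR [429.2  -5.4] [428.8  -5.5] tri [430.2  -4.8  40.9] [0. 0.]
frontL [525.1 -68.7]
TL [632.8  10.9  48. ]
TR [634.8 -85.7  48. ]
BL [423.1   7.5  48. ]
BR [424.7 -88.4  48. ]
coverfrontL [525.4  -4.6  48. ]
line [460.2 -41.2  48. ]
tabrear [432.3 -41.6  48. ]
```

All points agree with the meter: centre (529,-38.5), yaw about 0.8°, cover front near 526 and ridge wall near x=457. The tab pad runs x 434–457 at y≈-39, about z 46. Next I'll close the fingers, line up at x=446 and descend to just above the pad.

```bash
python3 -m pendant '{"delta_pos":[[-0.1,0.5,0],[0,0,0],[0,0,0],[0,0,0],[0,0,0],[0,0,0],[0,0,0],[0,0,0],[0,0,0],[0,0,1.5],[0,0,1.5],[0,0,1.5],[0,0,0],[0,0,0],[0,0,0]],"delta_rot":[[0,0,0],[0,0,0],[0,0,0],[0,0,0],[0,0,0],[0,0,0],[0,0,0],[0,0,0],[0,0,0],[0,0,0],[0,0,0],[0,0,0],[0,0,0],[0,0,0],[0,0,0]],"claw":[0,0,0,0,0,0,0,0,0,0,0,0,0,0,0]}' 20
python3 - <<'E'
from h import *
s=status.sense();print(s['position'],s['ee_rot'],s['contact_force'])
c=optics.calibration("scene");im=optics.get_image("scene")
cv2.imwrite("pics/s1.png",cv2.resize(im[140:250,170:310,::-1],None,fx=5,fy=5,interpolation=cv2.INTER_CUBIC))
im=optics.get_image("wrist");cv2.imwrite("pics/w3.png",im[:,:,::-1])
E
```

```text
time_s: 4.0
position: [447.0, -40.3, 81.0]
ee_rot: [-3.141, 0.0, 1.583]
contact_force: [0.4, 0.5, 0.1]
finger_gap: 0.013
[447.03394099 -40.33877486  81.00179929] [-3.14145946e+00  4.95992501e-05  1.58268342e+00] [0.37356608 0.48275604 0.06606872]
```

View pics/s1.png

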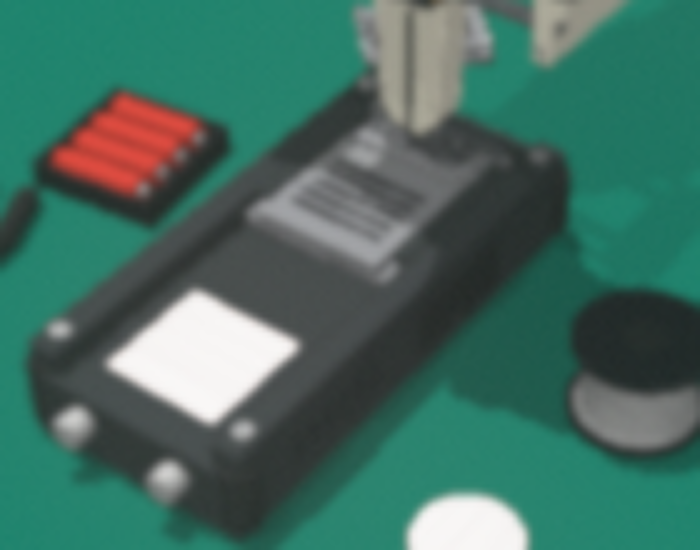

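View pics/w3.png

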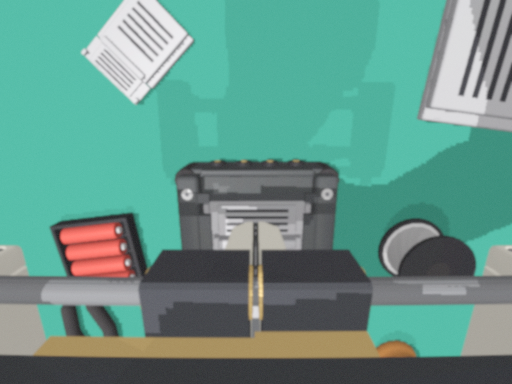

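The closed tips are at wrist pixel (256,225), centred over the tab's ribs and behind the ridge. I'll descend gently to contact.

```bash
python3 -m pendant '{"delta_pos":[[0,-0.05,0.6],[0,0,0.5],[0,0,0.2],[0,0,0.1],[0,0,0.1],[0,0,0.1],[0,0,0.1],[0,0,0],[0,0,0]],"delta_rot":[[0,0,0],[0,0,0],[0,0,0],[0,0,0],[0,0,0],[0,0,0],[0,0,0],[0,0,0],[0,0,0]],"claw":[0,0,0,0,0,0,0,0,0]}'
python3 -c "
from h import *
s=status.sense();print(s['position'],s['contact_force'])"
```

```text
time_s: 4.85
position: [446.4, -40.3, 63.7]
ee_rot: [-3.142, 0.0, 1.583]
contact_force: [-1.2, -0.3, 3.3]
finger_gap: 0.008
[446.38793671 -40.29746623  63.71384295] [-1.15763829 -0.30640413  3.26307518]
```

```bash
python3 -m pendant '{"delta_pos":[[0,0,0.1],[0,0,0.1],[0,0,0.1],[0,0,0.05],[0,0,0],[0,0,0]],"delta_rot":[[0,0,0],[0,0,0],[0,0,0],[0,0,0],[0,0,0],[0,0,0]],"claw":[0,0,0,0,0,0]}'
python3 -c "
from h import *
s=status.sense();print(s['position'],s['contact_force'])"
```

```text
time_s: 5.35
position: [446.4, -40.3, 60.2]
ee_rot: [-3.141, 0.0, 1.583]
contact_force: [-1.3, -0.2, 6.6]
finger_gap: 0.005
[446.38206237 -40.30879163  60.19489847] [-1.33518527 -0.20922972  6.57656277]
```

The tab is fully in (tip 41.2 mm, about 6.6 N). I'll start pushing slowly along the channel.

```bash
python3 -m pendant '{"delta_pos":[[0,0.15,0],[0,0.15,0],[0,0.2,0],[0,0.2,0],[0,0.2,0],[0,0.2,0],[0,0.2,0],[0,0.2,0],[0,0.2,0],[0,0,0],[0,0,0]],"delta_rot":[[0,0,0],[0,0,0],[0,0,0],[0,0,0],[0,0,0],[0,0,0],[0,0,0],[0,0,0],[0,0,0],[0,0,0],[0,0,0]],"claw":[0,0,0,0,0,0,0,0,0,0,0]}'
python3 - <<'E'
from h import *
s=status.sense();print(s['position'],s['contact_force'])
im=optics.get_image("scene")
cv2.imwrite("pics/s2.png",cv2.resize(im[140:250,170:310,::-1],None,fx=5,fy=5,interpolation=cv2.INTER_CUBIC))
E
```

```text
time_s: 6.27
position: [461.1, -40.4, 60.1]
ee_rot: [-3.137, 0.0, 1.582]
contact_force: [-6.0, 0.9, 8.4]
finger_gap: 0.007
[461.1211668  -40.41991069  60.05134669] [-6.00717754  0.93102097  8.41489841]
```

View pics/s2.png

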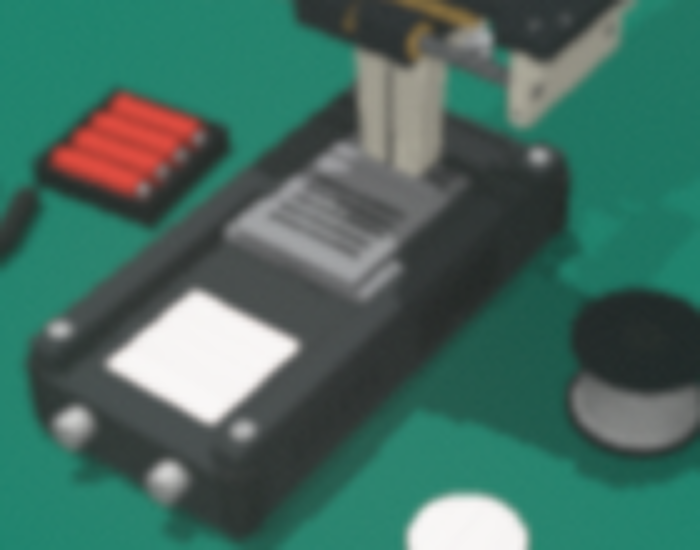

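The cover has slid about 12 mm and the tab is held down, so I'll continue.

```bash
python3 -m pendant '{"delta_pos":[[0,0.2,0],[0,0.2,-0.05],[0,0.3,-0.05],[0,0.4,0],[0,0.4,0],[0,0.4,0],[0,0.4,0],[0,0.4,0],[0,0.4,0],[0,0.4,0],[0,0.4,0],[0,0.4,0],[0,0.4,0],[0,0.4,0],[0,0.4,0],[0,0.4,0],[0,0.4,0],[0,0.3,0],[0,0,0],[0,0,0]],"delta_rot":[[0,0,0],[0,0,0],[0,0,0],[0,0,0],[0,0,0],[0,0,0],[0,0,0],[0,0,0],[0,0,0],[0,0,0],[0,0,0],[0,0,0],[0,0,0],[0,0,0],[0,0,0],[0,0,0],[0,0,0],[0,0,0],[0,0,0],[0,0,0]],"claw":[0,0,0,0,0,0,0,0,0,0,0,0,0,0,0,0,0,0,0,0]}'
python3 - <<'E'
from h import *
s=status.sense();print(s['position'],s['contact_force'])
im=optics.get_image("scene")
cv2.imwrite("pics/s3.png",cv2.resize(im[140:250,170:310,::-1],None,fx=5,fy=5,interpolation=cv2.INTER_CUBIC))
E
```

```text
time_s: 7.98
position: [530.6, -39.3, 61.3]
ee_rot: [3.14, -0.0, 1.583]
contact_force: [-0.4, 0.1, 4.7]
finger_gap: 0.008
[530.57957059 -39.25915086  61.28017762] [-0.42558986  0.08316143  4.71226927]
```

View pics/s3.png

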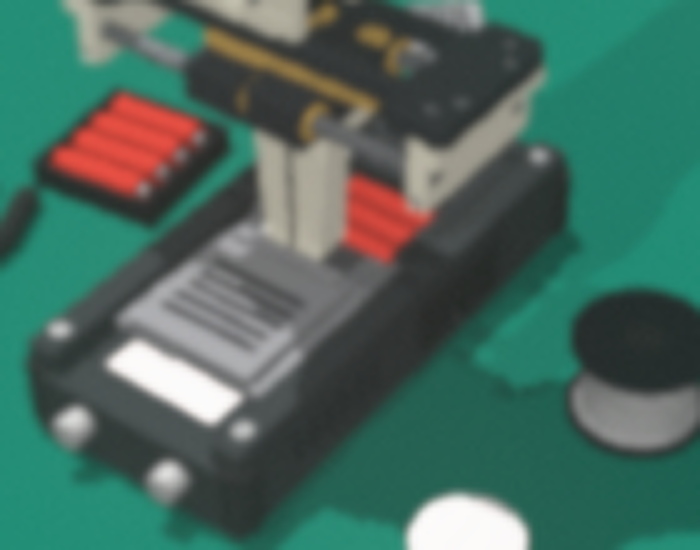

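```bash
python3 -m pendant '{"delta_pos":[[0,0.2,0],[0,0.2,0],[0,0.2,0],[0,0.2,-0.05],[0,0.2,-0.05],[0,0.2,-0.05],[0,0.2,-0.05],[0,0.2,-0.05],[0,0.2,-0.05],[0,0.1,0],[0,0.1,0],[0,0,0],[0,0,0]],"delta_rot":[[0,0,0],[0,0,0],[0,0,0],[0,0,0],[0,0,0],[0,0,0],[0,0,0],[0,0,0],[0,0,0],[0,0,0],[0,0,0],[0,0,0],[0,0,0]],"claw":[0,0,0,0,0,0,0,0,0,0,0,0,0]}'
python3 - <<'E'
from h import *
s=status.sense();print(s['position'],s['contact_force'])
im=optics.get_image("scene")
cv2.imwrite("pics/s4.png",cv2.resize(im[140:250,170:310,::-1],None,fx=5,fy=5,interpolation=cv2.INTER_CUBIC))
E
```

```text
time_s: 9.12
position: [549.9, -39.1, 64.2]
ee_rot: [3.141, -0.0, 1.583]
contact_force: [-0.9, -0.8, 3.3]
finger_gap: 0.003
[549.87824298 -39.05941767  64.18402878] [-0.85443472 -0.8420202   3.30308953]
```

View pics/s4.png

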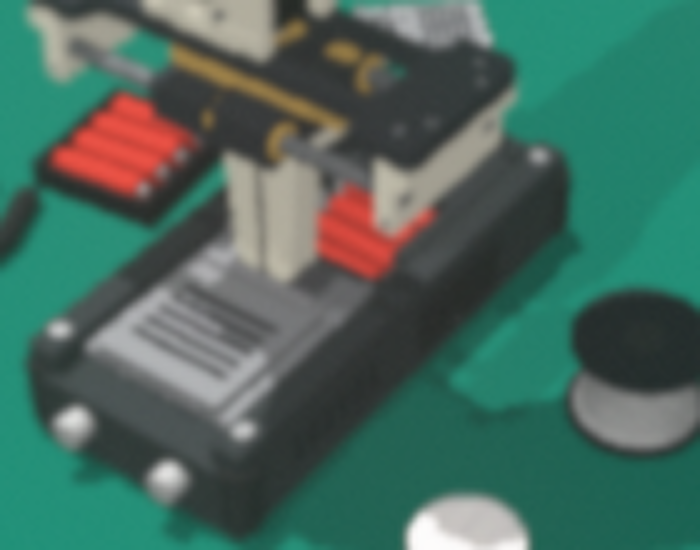

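Slid about 100 mm by the tip position. I'll lift straight up, back away and check.

```bash
python3 -m pendant '{"delta_pos":[[0,0,-0.1],[0,0,-0.1],[0,0,-0.2],[0,0,-0.3],[0,0,-0.6],[0,0,-1.5],[0,0,-2.5],[0,0,-3],[0,0,-3],[0,-2,-1],[0,-3,0],[0,-3,0],[0,-2,0],[0,0,0],[0,0,0]],"delta_rot":[[0,0,0],[0,0,0],[0,0,0],[0,0,0],[0,0,0],[0,0,0],[0,0,0],[0,0,0],[0,0,0],[0,0,0],[0,0,0],[0,0,0],[0,0,0],[0,0,0],[0,0,0]],"claw":[0,0,0,0,0,0,0,0,0,0,0,0,0,0,0]}'
python3 - <<'E'
from h import *
import pickle
s=status.sense();print(s['position'],s['contact_force'])
c=optics.calibration("wrist");im=optics.get_image("wrist");pickle.dump(c,open("w4.pkl","wb"));cv2.imwrite("pics/w4.png",im[:,:,::-1])
t=optics.get_image("top");cv2.imwrite("pics/top4.png",t[:,:,::-1])
im=optics.get_image("scene");cv2.imwrite("pics/scene4.png",im[:,:,::-1])
cv2.imwrite("pics/s5.png",cv2.resize(im[140:250,170:310,::-1],None,fx=5,fy=5,interpolation=cv2.INTER_CUBIC))
cv2.imwrite("pics/t5.png",cv2.resize(t[140:270,250:325,::-1],None,fx=4.5,fy=4.5,interpolation=cv2.INTER_CUBIC))
E
```

```text
time_s: 10.42
position: [449.2, -40.3, 187.9]
ee_rot: [3.141, 0.0, 1.583]
contact_force: [-0.1, -0.7, 0.4]
finger_gap: 0.002
[449.15054381 -40.34058955 187.91922499] [-0.13154316 -0.66757592  0.37747598]
```

View pics/s5.png

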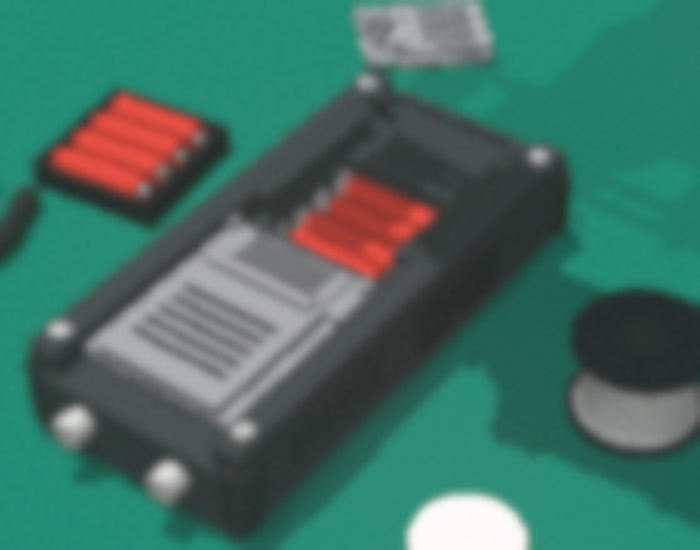

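View pics/t5.png

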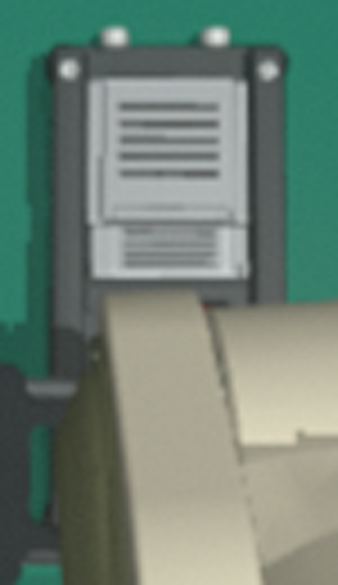

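View pics/w4.png

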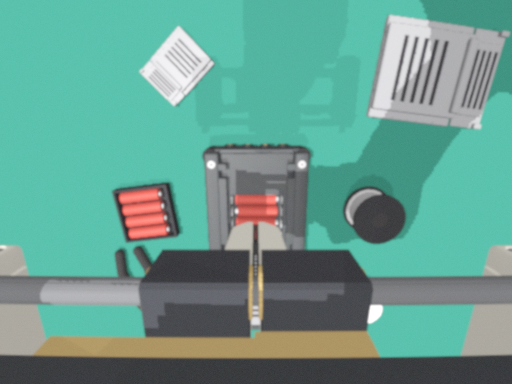

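By top-view pixel shift, the cover's front, ridge and tab edges moved 101–103 mm, inside the 91–122 mm window. The tab tail is about 10 mm past the opening's edge, the cover lies flat in the channel and the other objects haven't moved.

Run:
```python
from h import *
from cell import job_done
a=cv2.imread("pics/scene0.png");b=cv2.imread("pics/scene4.png")
for n,(x0,y0,x1,y1) in {'spool':(280,195,315,232),'flux':(248,235,280,270),'cells':(180,155,215,180),'cutters':(132,172,176,215)}.items():
    print(n,np.abs(a[y0:y1,x0:x1].astype(int)-b[y0:y1,x0:x1]).mean().round(1))
c=optics.calibration("top")
for r in (78,222,278): print(onplane(c,(170/4.5+250,r/4.5+140),46).round(1))
print(job_done())
```

```text
spool 10.4
flux 9.0
cells 6.8
cutters 7.1
[630.3 -38.1  46. ]
[560.  -39.1  46. ]
[533.1 -39.4  46. ]
the job is handed in; nothing more can be done
None
```

The cover is slid off the battery opening and lying flat in the channel, and the job is handed in at about 10.6 s of the 35 s allowed. I pressed the snap tab fully in with the closed fingertips (about 6.6 N, tip at 41 mm). I kept it down while pushing on the ridge wall until the lips held it, pushed on along the channel, then lifted straight up and backed away.

- **Slide:** the top view shows the cover moved about 101–103 mm. It clears the opening at 91 mm and its front edge reaches the meter's end at 122 mm.
- **Tab clear of the opening:** the tab's visible rear edge is at x≈533 and the opening's edge at x≈522. The tail, which sits a few millimetres further back, is about 10 mm clear. The cells are exposed.
- **Front edge:** it is at x≈630, and the meter ends at about 649.
- **Robot:** it is clear of everything, and contact force is back to sensor noise.
- **Heights:** one disagreement came from the two wrist views, which put some rim and tab points 4–6 mm too low. I did not rely on those; the contact force confirmed the tab height at about 45–46 mm.
- **Other objects:** the spool, flux jar, cells and cutters show no movement in the pictures. The before-and-after image differences were not zero (7–10 grey levels), which I put down to lighting and the arm's shadow.

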